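# Start a printed thumbscrew in its boss without cross-threading

## Robot

A 6-joint arm with a two-finger parallel gripper is mounted at the origin on the work surface. World frame = base frame: x ahead of the robot, y to its left, z up, the work surface at z = 0. Lengths are in m, angles in rad, forces in N, time in s.
With the tool pointing down it reaches from about 0.4 to 0.825 m from the base axis. Payload 7 kg.
Tool frame: the origin (TCP) lies on the centre line of the jaws, within the pads' length; the fingertips stand 19 mm ahead of it and the grasp point (between the pads) is the TCP; z points along the fingers, y is the line along which they close (so a half turn about z gives the same grasp; the last joint's range is limited). The gripper opens to 88 mm and grips with 3 to 60 N. Pads are 19 mm wide; open, the fingers measure 130 mm over their backs; the gripper's body (78 mm by 193 mm) begins 47 mm behind the grasp point.
Start: joints at [1.415, 0.359, 0.012, 0, -1.224, -0.288], TCP at [0.29, 0.61, 0.246] pointing down, gripper open.
Joint ranges: [-3.07, 3.07], [-1.43, 2.12], [-1.02, 1.25], [-3.03, 1.67], [-3.05, -0], [-3.03, 3.03]. Speed limits (rad/s): [2.39, 2.39, 3.01, 3.14, 3.14, 3.14].

## Interface

Orientations are given as [roll, pitch, yaw] about the fixed x, y, z axes, in that order (R = Rz(yaw) Ry(pitch) Rx(roll)).
In Python, from station import arm, imaging, models gives the robot as it stands.
- The arm moves only by the tool play_rows, never from a script. Its arguments are lists of equal length, an entry for each row: "travel": the shift along the tool's x, y, z in units of 25 mm (1.0 is 25 mm), a list of three; "twist": the turn about the tool's z in units of 0.15 rad (1.0 is 0.15 rad). A call has 1 to 8 rows; each row shifts and turns the commanded pose from where the row before left it, along the tool's axes as they then stand; what a row does not reach is not made up. A row lasts 1/8 s, in which the tool goes at most 62.5 mm and 10.7 degrees, less where a joint would pass 70% of its speed; a pose out of reach is approached as far as the arm can. A call with a number of a shift or a turn outside -1 to 1 is refused whole. A call with a gripper value outside its range is refused whole. "fingers" is the opening, from 0 (shut) to 1 (fully open), set as the call begins (left out, the last holds). The fingers move at their own pace and stop on an object; "newtons" is the grip in N (left out, the last holds). Time passes only in rows, so rows that do not move let the fingers close. It gives the time, the measured TCP pose, the force, the opening and the grip force at its end, in the units of the state.
- arm.get_state(): the state, without advancing time (a new reading comes with each control period).
- imaging.grab_frame(name): name is "side" or "top" or "wrist"; returns a dict with "pixels" (400x640x3 uint8, red, green, blue), "fx", "fy", "cx", "cy" (pixels), "R" (3x3) and "t" (3): a world point X has camera coordinates R X + t; the wrist camera has in their place "T_tool_cam" (4x4, takes a point from camera to tool coordinates, whose origin is the TCP and whose axes are the flange's). Camera axes: x right, y down, z forward; pixel columns grow to the right and rows downward; lengths in m; the calibration is good to about 2 mm. A picture is of the moment at which its call begins: read the wrist's pose just before it. There is no depth.
- arm.job_done(): hands the job in; it is judged then, once.
Trained networks look in the newest picture that a camera, given by its name, has taken for a name from the list of things; names that differ only in an ending like _2 or _b are one class to them, and where a whole thing is asked for, a point or a joint stands for the part that bears it (a point fixed in the world has none). Each returns a list of dicts, best first, with "confidence" (0 to 1); they miss things now and then, are a little off and sometimes report something else, mostly with a low value. They report only what shows in the picture. A call takes as long as a camera call.
- models.boxes_of(name, camera): "extent" ([centre column, centre row, width, height] in pixels, round what is visible of it).
- models.silhouettes(name, camera): "pixels" (400x640 bool, what is visible of it) and "extent" ([centre column, centre row, width, height] in pixels, round what is visible of it).
The state is a dict: "t": time; "q": joint angles; "qd": joint speeds; "joint_efforts": joint torques, N m; "eef_pos": TCP position; "ee_rot": TCP orientation; "force": force on the tool from outside, world axes, zero at the start; "moment": the same for the moment, N m; "width": finger opening in m; "gripper_force": force on a finger pad.
Only numpy, scipy, OpenCV 4.12 (cv2) and the standard library are available. Lean on these libraries where they do the work, as an engineer would, in place of code of your own. Each camera call takes 0.05 s, during which the arm holds its last target. There are 200 camera calls.

## Task

One of the four black thumbscrews on the LED pyramid's clamping frame is standing proud, not yet started in its plastic boss. Turn it backward (anticlockwise from above) until you find it drop into the start of the thread, then turn it forward (clockwise) one full turn, and finish still gripping its knob so that it stays started while a colleague squares the frame. Leave everything else on the bench where it is.

Things in the scene. Friction and masses are not known exactly. Their poses are not given: they have to be found in the camera images.
- screw: the black printed thumbscrew that stands proud, 80 g. Knob 36 mm across, 26 mm tall, round, ribbed, a white dash on top from centre to rim; below it a right-hand thread, 24 mm across, 29 mm long, pitch 6 mm. Origin: on the axis at the knob's underside, 21 to 24 mm above the frame at the start; z up, x along the dash. The frame keeps it upright and lets it rise 3 mm at most above its thread's start
- screw_grip (a point): on the screw's axis, 14 mm above the knob's underside: where to grip the knob, fingers pointing down. Moves with the screw. The knob turns with light friction (0.02 N m) and stays as left. A grip holds the screw up, so it falls into the thread only when the grip is opened; when turned it slides through the fingers, or the hand may follow it up or down, 6 mm a turn
- boss_top (a point): on the screw's axis, on top of the frame, 51 mm above the bench; fixed, z up. Under it the yellow boss. The screw's end rests on the boss's first turn of thread: turned backward it climbs 6 mm a turn and, 0.7 to 3.2 rad from its start, passes the thread's start (not visible) and falls 6 mm: underside then 18 mm above this point, and 12 mm after one turn forward
- screw_turn (a joint): turning of the proud screw, rad; grows clockwise seen from above (forward, tightening); no end stops, it counts on past whole turns; its zero is arbitrary
- fixture: the LED pyramid's base, fixed: plywood 212 mm square, yellow corner bosses, a grey-blue acrylic frame on top, a thumbscrew at each corner 82 mm from the centre in its x and y. Any one may be the proud one; the other three are screwed down, fixed, 77 mm above the bench. In the middle a pyramid, 92 mm square, its tip 106 mm above the bench. Origin: centre, on the bench
- spare_screw: a spare thumbscrew standing upside down on the bench beside the base, 36 mm across, 55 mm tall; leave it. Origin: centre of its underside
- flower: small blue printed flower, 52 mm across, 6 mm thick, flat on the bench; leave it. Origin: centre of its underside
- screwdriver: orange screwdriver, 160 mm long, lying on the bench beside the base; leave it. Origin: under its middle
- multimeter: red multimeter, 190 x 96 x 54 mm; leave it. Origin: centre of its underside
- phone: black phone, 155 x 74 x 8 mm, on the papers; leave it. Origin: centre of its underside
- solder_reel: reel of solder standing on end, 64 mm across, 45 mm tall; leave it. Origin: centre of its underside
- led_tray: green tray of LEDs, 110 x 160 x 30 mm; leave it. Origin: centre of its underside

How it is judged:
By the outcome, as a careful person would: the job done as asked, in the order asked, and still so for the second after the job is handed in, while the arm keeps its last pose, push and grip.
It also fails if it takes over 72 s, if anything falls off the work surface, if the arm or the gripper's body presses on something with over 40 N, if the wrist force passes 120 N, or if a joint passes its speed limit or range.

## Working session

There is one attempt and no reset: what is moved stays moved. The work goes in short steps, Python scripts to look and compute and a tool call to move; the robot and the scene stay as the last step left them, time stands still between calls to the robot, and variables do not carry over. Pictures are saved under pics/ and viewed, at most 10 in all, crops included, and the job is handed in when it is done.

Besides the shell and the picture viewer there is one more tool, called after "Emit:" as name([rows], argument=value, ...), one row to a line, values as JSON. play_rows: Moves the arm, as the interface text tells. Shifts and turns lie within -1 to 1; 1 stands for 25 mm of shift or 0.15 rad of turn. Its arguments: {"type":"object","properties":{"travel":{"type":"array","items":{"type":"array","items":{"type":"number"}}},"twist":{"type":"array","items":{"type":"number"}},"fingers":{"type":"number"},"newtons":{"type":"number"}},"required":["travel","twist"]}

```bash
mkdir -p pics; ls; cat > h.py <<'E'
from station import arm, imaging, models
import numpy as np, cv2
def ray(f,u,v,z):
    R=np.array(f["R"]);t=np.array(f["t"]);c=-R.T@t
    d=R.T@np.array([(u-f["cx"])/f["fx"],(v-f["cy"])/f["fy"],1.]);return c+d*(z-c[2])/d[2]
def proj(f,X):
    p=np.array(f["R"])@np.array(X)+np.array(f["t"]);return [f["fx"]*p[0]/p[2]+f["cx"],f["fy"]*p[1]/p[2]+f["cy"]]
E
python3 - <<'E'
from h import *
s=arm.get_state();print(s)
for n in("top","side"):
    f=imaging.grab_frame(n);cv2.imwrite(f"pics/{n}0.png",f["pixels"][:,:,::-1])
    print(n,np.round(-np.array(f["R"]).T@f["t"],3))
    for o in("screw","fixture","spare_screw"):
        for d in models.boxes_of(o,n)[:5]:
            e=d["extent"];print(o,round(d["confidence"],2),np.round(e,1),np.round(ray(f,e[0],e[1],.085),3))
E
```

```text
pics
{'t': 0.0, 'q': array([ 1.41510502e+00,  3.59344667e-01,  1.10780735e-02, -3.55146996e-04,
       -1.22409914e+00, -2.88112159e-01]), 'qd': array([ 4.63507337e-04, -1.03182336e-03, -1.31284022e-04,  9.93723343e-05,
        1.55933234e-04,  1.15910849e-03]), 'joint_efforts': array([-2.02747979e-03, -5.82716238e+01,  2.93054706e+01,  6.99694276e+00,
        6.95110793e-03, -1.55839580e-04]), 'eef_pos': array([0.28964719, 0.60919542, 0.24465743]), 'ee_rot': array([ 3.13999306e+00, -1.25875184e-04, -4.43924306e-01]), 'force': array([ 0.07599555, -0.29028118,  0.32392109]), 'moment': array([-0.00448793,  0.02439469,  0.04767355]), 'gripper_force': 0.0, 'width': 0.08772551466058696}
top [ 0.469 -0.002  1.27 ]
screw 0.75 [290.3 175.3  17.   13.6] [0.655 0.058 0.085]
fixture 0.95 [271.8 214.8  90.4  87.7] [0.548 0.11  0.085]
spare_screw 0.47 [328.1 181.9   3.5  14. ] [ 0.635 -0.044  0.085]
spare_screw 0.16 [285.9 152.6  19.7  23.8] [0.718 0.07  0.085]
side [ 0.324 -0.875  0.806]
screw 0.44 [337.9 185.1   8.8  17.9] [0.65  0.04  0.085]
fixture 0.81 [306.5 195.1  91.4  66.4] [0.545 0.023 0.085]
spare_screw 0.48 [350.4 218.3  11.8  20.3] [ 0.632 -0.117  0.085]
```

```bash
python3 - <<'E'
import cv2,numpy as np
a=cv2.imread("pics/top0.png")[110:290,200:380];b=cv2.imread("pics/side0.png")[130:260,230:400]
a=cv2.resize(a,(400*1,400),interpolation=3);b=cv2.resize(b,(400,306),interpolation=3)
a=cv2.copyMakeBorder(a,0,0,0,0,0);b=cv2.copyMakeBorder(b,0,94,0,0,0)
cv2.imwrite("pics/c0.png",np.hstack([a,b]))
E
```

```text
(no output)
```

View pics/c0.png

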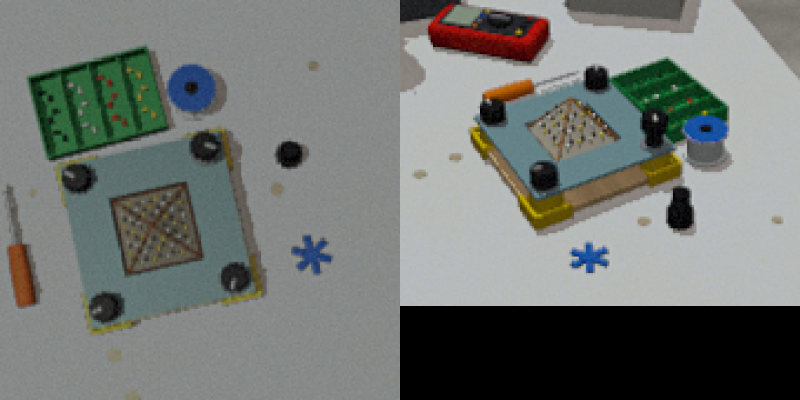

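The proud screw is the far-right corner: crop (206,146) in the top half and (655,125) in the side half, i.e. top pixel (292,176). It stands visibly higher than the other three, and the solder reel is nearby but low. Next I move over it, keeping the height.

Emit:
play_rows([
  [1, 0.6, 0],
  [1, 0.6, 0],
  [1, 0.6, 0],
  [1, 0.6, 0],
  [1, 0.6, 0],
  [1, 0.6, 0],
  [1, 0.6, 0],
  [1, 0.6, 0],
], twist=[0, 0, 0, 0, 0, 0, 0, 0])

```text
t: 1.4
eef_pos: [0.42, 0.4132, 0.2458]
ee_rot: [-3.141, -0.0, -0.444]
force: [0.3, -0.8, -0.0]
width: 0.0876
gripper_force: 0.0
```

Emit:
play_rows([
  [1, 0.6, 0],
  [1, 0.6, 0],
  [1, 0.6, 0],
  [1, 0.6, 0],
  [1, 0.6, 0],
  [1, 0.6, 0],
  [1, 0.6, 0],
  [1, 0.6, 0],
], twist=[0, 0, 0, 0, 0, 0, 0, 0])

```text
t: 2.4
eef_pos: [0.5486, 0.2189, 0.2458]
ee_rot: [-3.141, -0.0, -0.444]
force: [0.2, 1.1, 0.7]
width: 0.0875
gripper_force: 0.0
```

Emit:
play_rows([
  [1, 0.6, 0],
  [1, 0.6, 0],
  [1, 0.6, 0],
  [1, 0.6, 0],
  [0, 0, 0],
  [0, 0, 0],
], twist=[0, 0, 0, 0, 0, 0])

```text
t: 3.15
eef_pos: [0.6123, 0.1232, 0.2456]
ee_rot: [-3.142, 0.0, -0.445]
force: [-0.3, -0.2, -0.7]
width: 0.0876
gripper_force: 0.0
```

```bash
cat >> h.py <<'E'
from scipy.spatial.transform import Rotation as Ro
def wgrab():
    s=arm.get_state();f=imaging.grab_frame("wrist")
    T=np.eye(4);T[:3,:3]=Ro.from_euler("xyz",s["ee_rot"]).as_matrix();T[:3,3]=s["eef_pos"]
    C=np.linalg.inv(T@np.array(f["T_tool_cam"]));f["R"]=C[:3,:3];f["t"]=C[:3,3];return s,f
def totool(s,d): return Ro.from_euler("xyz",s["ee_rot"]).as_matrix().T@np.array(d)/.025
E
python3 - <<'E'
from h import *
s,f=wgrab();print(s["q"].round(2),np.round(f["T_tool_cam"],3),f["fx"])
cv2.imwrite("pics/w1.png",f["pixels"][:,:,::-1])
for o in("screw","fixture"):
    for d in models.silhouettes(o,"wrist")[:4]:
        e=d["extent"];print(o,d["confidence"],np.round(e,1),ray(f,e[0],e[1],.098).round(4))
t=imaging.grab_frame("top")
for d in models.boxes_of("screw","top"):
    e=d["extent"];print(d["confidence"],e,ray(t,e[0],e[1],.09).round(4))
t=imaging.grab_frame("side")
for d in models.boxes_of("screw","side"):
    e=d["extent"];print(d["confidence"],e)
E
```

```text
[ 0.51  0.28 -0.11 -0.   -1.19  0.62] [[-0.001 -0.959 -0.285  0.077]
 [ 1.    -0.001 -0.     0.   ]
 [ 0.    -0.285  0.959 -0.137]
 [ 0.     0.     0.     1.   ]] 280.1464670288671
screw 0.57 [361.6 123.   36.5  34.7] [0.654  0.0571 0.098 ]
fixture 0.69 [339.8 192.2 229.4 219.4] [0.5987 0.1056 0.098 ]
fixture 0.63 [233.  262.6  78.7  81.7] [0.5751 0.25   0.098 ]
0.46 [292.6, 169.2, 12.5, 10.7] [0.6706 0.0517 0.09  ]
0.48 [338.6, 184.8, 11.5, 18.0]
```

View pics/w1.png

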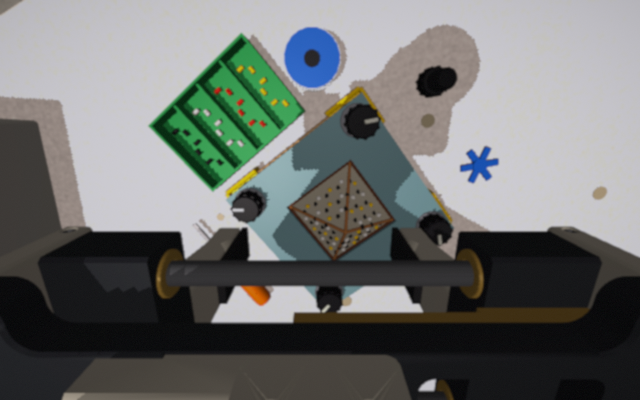

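The wrist view shows the proud knob at (361,122), dash pointing right. I go lower and closer, then refine the position.

Emit:
play_rows([
  [0.5, 0.8, 0.7],
  [0.5, 0.86, 0.7],
  [0, 0, 0.8],
  [0, 0, 0.8],
  [0, 0, 0.4],
  [0, 0, 0],
  [0, 0, 0],
], twist=[0, 0, 0, 0, 0, 0, 0])

```text
t: 4.38
eef_pos: [0.6179, 0.0761, 0.1614]
ee_rot: [-3.141, -0.001, -0.443]
force: [-0.2, -0.2, 0.5]
width: 0.0878
gripper_force: 0.0
```

```bash
python3 - <<'E'
from h import *
s,f=wgrab();print(s["eef_pos"],s["q"].round(2))
cv2.imwrite("pics/w2.png",f["pixels"][:,:,::-1])
for d in models.silhouettes("screw","wrist")[:4]:
        e=d["extent"];print(d["confidence"],np.round(e,1),ray(f,e[0],e[1],.09).round(4))
c=np.array([.6535,.0575])
for h in(.0,.024):
  print([np.round(proj(f,[c[0]+.018*np.cos(a),c[1]+.018*np.sin(a),.075+h]),1).tolist() for a in(0,1.57,3.14,4.71)])
cv2.imwrite("pics/w2c.png",cv2.resize(f["pixels"][60:260,240:480,::-1],None,fx=3,fy=3,interpolation=2))
E
```

```text
[0.61787478 0.07605932 0.16142559] [ 0.44  0.34 -0.22  0.   -1.01  0.69]
0.9 [324.4 159.4  50.6  53. ] [0.6548 0.0542 0.09  ]
[[311.2, 139.0], [300.9, 169.1], [330.5, 179.4], [341.6, 149.9]]
[[310.3, 142.2], [298.8, 175.6], [331.7, 186.9], [344.1, 154.4]]
```

View pics/w2c.png

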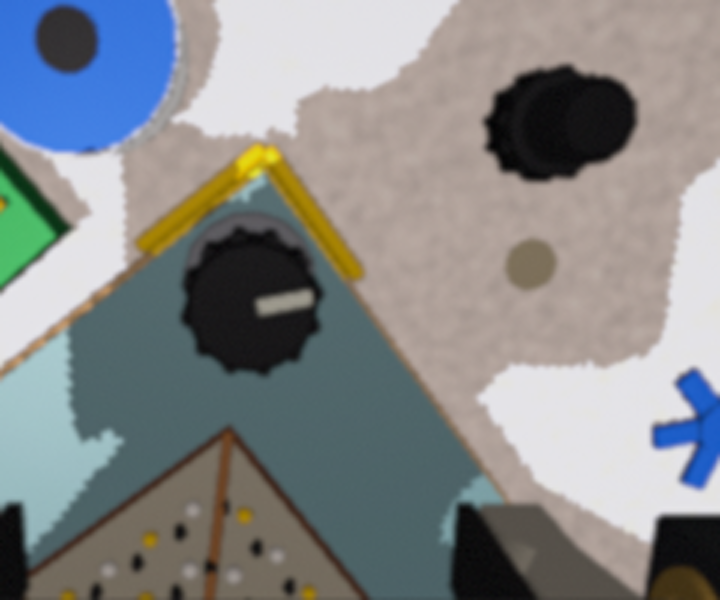

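Knob's top face is centred at crop (251,303) → pixel (323.7,161), dash pointing right (toward crop (312,297)). I work out the remaining shift.

```bash
python3 - <<'E'
from h import *
s,f=wgrab()
p=ray(f,323.7,161,.099);print(p,s["q"].round(3))
d=p-s["eef_pos"];d[2]=.087-s["eef_pos"][2];print(d,totool(s,d))
t=imaging.grab_frame("top");print(proj(t,p))
for d in models.silhouettes("screw","top"): print(d["extent"],d["confidence"])
t=imaging.grab_frame("side");print(proj(t,p-[0,0,.012]))
for d in models.silhouettes("screw","side"): print(d["extent"],d["confidence"])
E
```

```text
[0.65532134 0.05461551 0.099     ] [ 0.436  0.337 -0.223  0.    -1.01   0.691]
[ 0.03751829 -0.02141209 -0.07446031] [1.7199816  0.13260599 2.98006359]
[np.float64(291.44271455872104), np.float64(174.2612268216512)]
[np.float64(337.94870242797737), np.float64(181.64959919367874)]
[337.4, 182.9, 10.0, 18.3] 0.69
```

Emit:
play_rows([
  [0.86, 0.06, 0],
  [0.86, 0.06, 0],
  [0, 0, 0],
  [0, 0, 0.7],
  [0, 0, 0.7],
  [0, 0, 0.8],
  [0, 0, 0.78],
  [0, 0, 0],
], twist=[0, 0, 0, 1, 1, 1, 1, 1])

```text
t: 5.72
eef_pos: [0.6532, 0.0545, 0.0842]
ee_rot: [3.138, 0.0, -1.199]
force: [0.5, 0.3, 0.8]
width: 0.0877
gripper_force: 0.0
```

Emit:
play_rows([
  [0, 0, 0],
  [0, 0, 0],
  [0, 0, 0],
  [0, 0, 0],
], twist=[1, 1, 0.5, 0])

```text
t: 6.22
eef_pos: [0.6545, 0.0548, 0.0862]
ee_rot: [3.142, 0.0, -1.568]
force: [0.4, 0.6, 0.0]
width: 0.0877
gripper_force: 0.0
```

```bash
python3 - <<'E'
from h import *
s,f=wgrab();print(s)
cv2.imwrite("pics/w3.png",f["pixels"][:,:,::-1])
print(proj(f,[.6553,.0546,.099]))
for d in models.silhouettes("screw","wrist"): print(d["extent"],d["confidence"])
E
```

```text
{'t': 6.225, 'q': array([ 3.79872237e-01,  4.62029500e-01, -2.19560465e-01, -1.19562795e-04,
       -8.89263634e-01, -3.77030631e-01]), 'qd': array([ 0.00014848,  0.00174627,  0.00168559, -0.00069638, -0.00084545,
        0.04553896]), 'joint_efforts': array([-3.66341695e-02, -6.08639288e+01,  2.41982979e+01,  5.77351794e+00,
       -2.42757487e-04, -6.75025731e-01]), 'eef_pos': array([0.65448384, 0.05482554, 0.086182  ]), 'ee_rot': array([ 3.14150522e+00,  6.52408623e-05, -1.56803005e+00]), 'force': array([0.36350813, 0.58290635, 0.04402422]), 'moment': array([ 0.07219478, -0.03807464,  0.0287546 ]), 'gripper_force': 0.0, 'width': 0.08769908392114735}
[np.float64(317.3698339559116), np.float64(271.57798353613265)]
[321.8, 257.4, 66.9, 80.1] 0.78
```

View pics/w3.png

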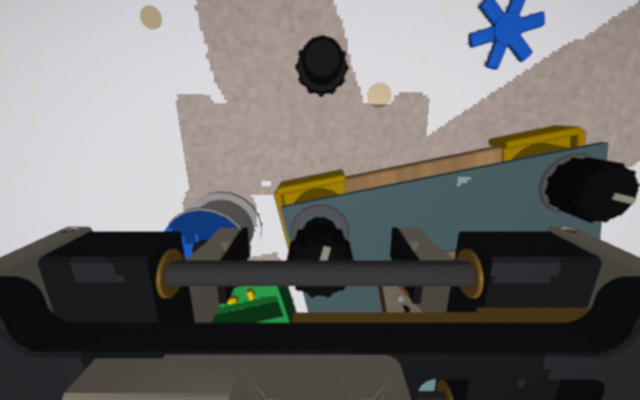

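The knob shows between the fingers, centred about column 321, with the silhouette agreeing. I close gently.

Emit:
play_rows([
  [0.04, 0, 0],
  [0, 0, 0],
  [0, 0, 0],
  [0, 0, 0],
  [0, 0, 0],
  [0, 0, 0],
], twist=[0, 0, 0, 0, 0, 0], fingers=0.3, newtons=10)

```text
t: 7.08
eef_pos: [0.6545, 0.0536, 0.086]
ee_rot: [3.141, -0.0, -1.569]
force: [-0.4, 0.8, 2.6]
width: 0.036
gripper_force: 10.0
```

Emit:
play_rows([
  [0, 0, 0],
  [0, 0, 0],
  [0, 0, 0],
  [0, 0, 0],
  [0, 0, 0],
], twist=[-0.8, -0.8, -0.8, -0.8, 0])

```text
t: 7.7
eef_pos: [0.6554, 0.0538, 0.0865]
ee_rot: [-3.141, -0.0, -1.089]
force: [-1.0, 1.0, 2.1]
width: 0.0356
gripper_force: 10.0
```

Emit:
play_rows([
  [0, 0, 0],
  [0, 0, 0],
  [0, 0, 0],
], twist=[-0.8, -0.8, 0])

```text
t: 8.07
eef_pos: [0.6557, 0.054, 0.0866]
ee_rot: [-3.14, -0.001, -0.852]
force: [1.8, 1.3, 3.2]
width: 0.0356
gripper_force: 10.0
```

Emit:
play_rows([
  [0, 0, 0],
  [0, 0, 0],
  [0, 0, 0],
], twist=[-0.8, -0.8, 0])

```text
t: 8.45
eef_pos: [0.656, 0.0543, 0.0867]
ee_rot: [-3.139, -0.001, -0.613]
force: [3.0, 4.5, 3.2]
width: 0.0356
gripper_force: 10.0
```

```bash
python3 - <<'E'
from h import *
s,f=wgrab();print(s["q"].round(3),s["force"],s["moment"])
for d in models.silhouettes("screw","wrist"): print(d["extent"],d["confidence"])
t=imaging.grab_frame("side")
for d in models.silhouettes("screw","side"): print(d["extent"],d["confidence"])
E
```

```text
[ 0.378  0.462 -0.218  0.    -0.888  0.58 ] [2.97825092 4.47936022 3.16238309] [ 1.4039676  -1.00034721 -0.00565693]
[321.8, 259.3, 66.9, 80.8] 0.69
```

Emit:
play_rows([
  [0, -0.02, 0],
  [0, 0, 0],
  [0, 0, 0],
], twist=[0, 0, 0], fingers=0.55)

```text
t: 9.02
eef_pos: [0.6544, 0.0535, 0.0855]
ee_rot: [3.14, 0.001, -0.61]
force: [-0.4, -0.4, 0.3]
width: 0.048
gripper_force: 0.0
```

```bash
cat >> h.py <<'E'
def look(tag):
    s,f=wgrab();print(s["t"],s["q"].round(3),s["width"],s["force"].round(1))
    cv2.imwrite(f"pics/{tag}w.png",f["pixels"][:,:,::-1])
    for d in models.silhouettes("screw","wrist"): print("w",np.round(d["extent"],1),d["confidence"],d["pixels"].sum())
    for h in(.093,.099): print(np.round(proj(f,[.6545,.0546,h]),1))
    t=imaging.grab_frame("side");cv2.imwrite(f"pics/{tag}s.png",t["pixels"][:,:,::-1])
    for d in models.silhouettes("screw","side"): print("s",np.round(d["extent"],1),d["confidence"])
E
python3 -c "
from h import *
look('a')
import cv2
w=cv2.imread('pics/aw.png')[190:310,240:400];s=cv2.imread('pics/as.png')[150:225,290:390]
w0=cv2.imread('pics/w3.png')[190:310,240:400]
r=lambda i:cv2.resize(i,(400,300),interpolation=2)
cv2.imwrite('pics/ac.png',np.vstack([np.hstack([r(w0),r(w)]),np.hstack([r(s),r(cv2.imread('pics/side0.png')[150:225,290:390])])]))"
```

```text
9.025 [ 0.378  0.463 -0.219 -0.    -0.89   0.583] 0.04796130260796112 [-0.4 -0.4  0.3]
w [318.  259.1  63.7  80.1] 0.83 2481
[317.3 267. ]
[317.2 273.4]
```

View pics/ac.png

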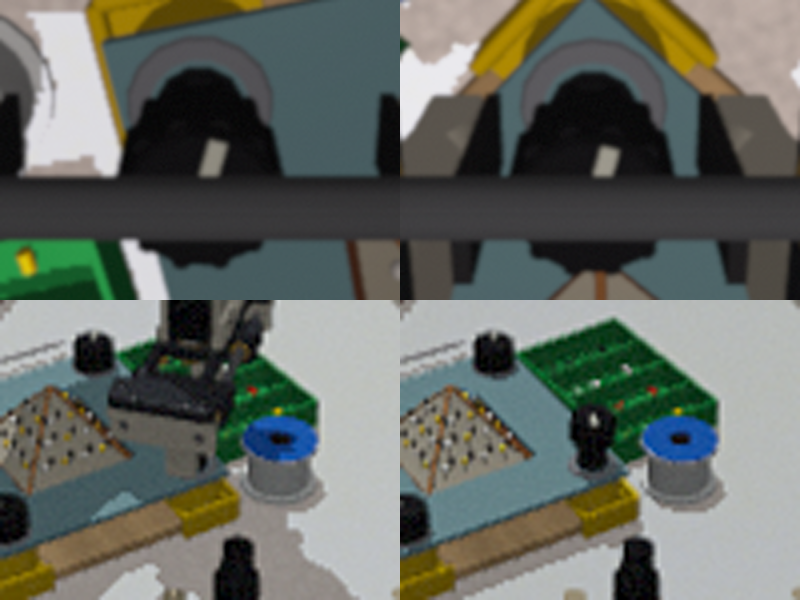

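The dash stayed aligned with the hand, so the knob turns with no slip. The knob's lower edge in the wrist view is slightly lower (about row 299 vs 297), so it has climbed and not yet dropped. I continue in small steps, opening to check each time.

Emit:
play_rows([
  [0, -0.04, 0],
  [0, 0, 0],
  [0, 0, 0],
  [0, 0, 0],
  [0, 0, 0],
], twist=[0, 0, -1, -1, 0], fingers=0.3)

```text
t: 9.85
eef_pos: [0.6558, 0.055, 0.086]
ee_rot: [-3.141, -0.0, -0.31]
force: [0.5, 1.2, -1.7]
width: 0.0358
gripper_force: 10.0
```

Emit:
play_rows([
  [0, 0, 0],
  [0, 0, 0],
  [0, 0, 0],
], twist=[0, 0, 0], fingers=0.55)

```text
t: 10.22
eef_pos: [0.6557, 0.0547, 0.0861]
ee_rot: [3.142, -0.0, -0.31]
force: [-0.1, -0.1, -0.4]
width: 0.0477
gripper_force: 0.0
```

```bash
python3 -c "
from h import *
look('b')"
```

```text
10.225 [ 0.379  0.464 -0.217  0.    -0.89   0.882] 0.04765823791780614 [-0.1 -0.1 -0.4]
w [319.1 256.   68.   76.8] 0.87 2452
w [459.7 178.2  76.8  58.3] 0.57 2913
w [319.2 245.   63.  109.2] 0.38 3727
w [122.8 156.7 245.6 208.4] 0.32 29411
[320.1 267.2]
[320.1 273.6]
```

```bash
python3 -c "
import cv2,numpy as np
r=lambda n:cv2.resize(cv2.imread(n)[190:310,240:400],(400,300),interpolation=2)
cv2.imwrite('pics/bc.png',np.hstack([r('pics/aw.png'),r('pics/bw.png')]))"
```

```text
(no output)
```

View pics/bc.png

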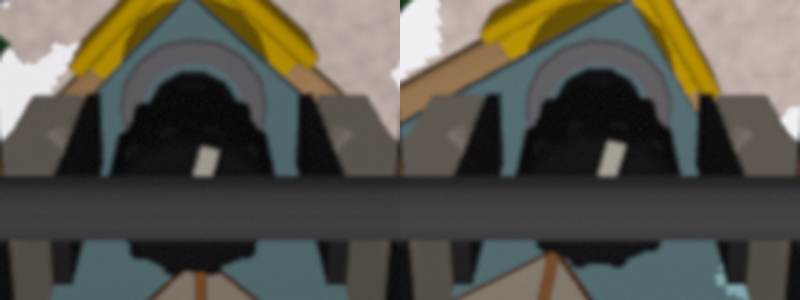

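```bash
python3 - <<'E'
from h import *
s,f=wgrab()
T=np.array(f["T_tool_cam"]);C=np.linalg.inv(T)
def pt(p):
    c=C[:3,:3]@p+C[:3,3];return np.round([f["fx"]*c[0]/c[2]+f["cx"],f["fy"]*c[1]/c[2]+f["cy"]],1)
for u in(24,22,20,18): # underside above frame
    z=.086-(.051+u/1000+.026)
    print(u,"far",pt(np.array([.018,0,z])),"near",pt(np.array([-.018,0,z])),"side halfwidth",pt(np.array([0,.018,z])))
print(pt(np.array([.018,0,.086-.051])))
for n in("w3","aw","bw"):
    g=cv2.imread(f"pics/{n}.png").astype(int)
    sm=g[286:304,312:328].sum(2).mean(1); print(n,sm.round().astype(int))
    col=g[235:262,316:332].sum(2).max(1);print(col)
E
```

```text
24 far [319.  240.7] near [319.1 304.7] side halfwidth [355.5 273.9]
22 far [319.  238.9] near [319.1 302.2] side halfwidth [355.  271.6]
20 far [319.  237.1] near [319.1 299.7] side halfwidth [354.5 269.5]
18 far [319.1 235.4] near [319.1 297.3] side halfwidth [354.  267.4]
[319.1 206.5]
w3 [100  62  48  48  47  48  46  46  52  98 167 222 249 257 257 257 258 257]
[ 34  33  35  47  49  50  49  40  39  64 164 281 370 405 410 410 410 408
 410 410 408 409 410 407 371 266 149]
aw [113  71  56  55  54  54  55  55  55  54  55  68 123 208 269 297 304 304]
[ 38  39  34  36  39  46  58  56  54  44  46  49 111 236 362 431 448 450
 450 448 449 451 449 448 410 294 167]
bw [121  77  61  60  59  60  59  59  71 132 217 273 295 299 300 299 295 291]
[ 42  39  40  49  60  62  61  48  52  64 143 283 404 459 474 473 474 472
 471 472 472 472 472 469 429 311 177]
```

Emit:
play_rows([
  [0, 0, 0],
  [0, 0, 0],
], twist=[0, 0])

```text
t: 10.72
eef_pos: [0.6558, 0.0548, 0.0861]
ee_rot: [-3.142, -0.0, -0.309]
force: [-0.3, -0.4, -0.2]
width: 0.0483
gripper_force: 0.0
```

```bash
cat >> h.py <<'E'
def cross(v,l):  # subpixel falling/rising crossing
    i=np.where(np.diff(np.sign(v-l))!=0)[0];return [round(float(k+(l-v[k])/(v[k+1]-v[k])),2) for k in i]
def meas(n):
    g=cv2.imread(f"pics/{n}.png").astype(float).sum(2)
    near=g[288:306,312:328].mean(1);ring=g[195:222,314:326].mean(1);dash=g[235:262,316:332].max(1)
    print(n,"near",[288+c for c in cross(near,150)],"dash",[235+c for c in cross(dash,220)][:1],"ring",[195+c for c in cross(ring,(ring.min()+ring.max())/2)],ring.round().astype(int))
E
python3 -c "
from h import *
look('c')
for n in('w3','aw','bw','cw'): meas(n)"
```

```text
10.725 [ 0.379  0.464 -0.217  0.    -0.89   0.883] 0.04830707436443462 [-0.3 -0.4 -0.2]
w [321.1 255.9  64.9  79. ] 0.64 2412
w [319.9 245.1  61.3 109.3] 0.34 3671
[320.2 267.2]
[320.2 273.6]
w3 near [295.75] dash [245.48] ring [216.8] [165 168 167 169 188 226 257 266 258 233 217 227 244 251 252 251 251 251
 255 260 254 213 135  66  42  35  39]
aw near [298.32] dash [247.87] ring [218.62] [274 284 291 297 298 298 298 298 298 290 269 246 249 266 276 277 277 277
 276 278 284 290 278 226 148  86  57]
bw near [295.21] dash [245.55] ring [217.23] [229 244 260 278 296 308 313 313 313 307 285 259 259 280 291 293 292 292
 292 294 299 278 202 111  62  50  48]
cw near [295.2] dash [245.6] ring [217.22] [224 241 260 278 296 309 313 313 313 307 285 258 259 280 292 293 293 292
 292 294 299 278 202 110  60  50  50]
```

The ring on the frame is a fixed reference. Relative to it, the knob rose about 0.9 mm, then fell about 2.8 mm, which is ambiguous. I'll back off for a clear view of its height.

Emit:
play_rows([
  [0, 0, -1],
  [-0.7, 0, -1],
  [-1, 0, -1],
  [0, 0, 0],
  [0, 0, 0],
  [0, 0, 0],
], twist=[0, 0, 0, 0, 0, 0])

```text
t: 11.68
eef_pos: [0.6152, 0.0674, 0.16]
ee_rot: [3.141, 0.001, -0.309]
force: [-0.1, 0.4, -0.6]
width: 0.0484
gripper_force: 0.0
```

```bash
python3 -c "
from h import *
look('d')
import cv2
r=lambda n,y,x,h,w:cv2.resize(cv2.imread(n)[y:y+h,x:x+w],(400,300),interpolation=2)
cv2.imwrite('pics/dc.png',np.vstack([np.hstack([r('pics/dw.png',100,260,120,160),r('pics/w2.png',100,260,120,160)]),np.hstack([r('pics/ds.png',160,310,45,60),r('pics/side0.png',160,310,45,60)])]))"
```

```text
11.675 [ 0.424  0.334 -0.23  -0.    -1.008  0.837] 0.0483961192534843 [-0.1  0.4 -0.6]
w [318.6 161.5  48.1  48.4] 0.63 1833
[319.4 162.2]
[319.4 163.6]
s [338.1 183.4  10.8  19.1] 0.49
```

View pics/dc.png

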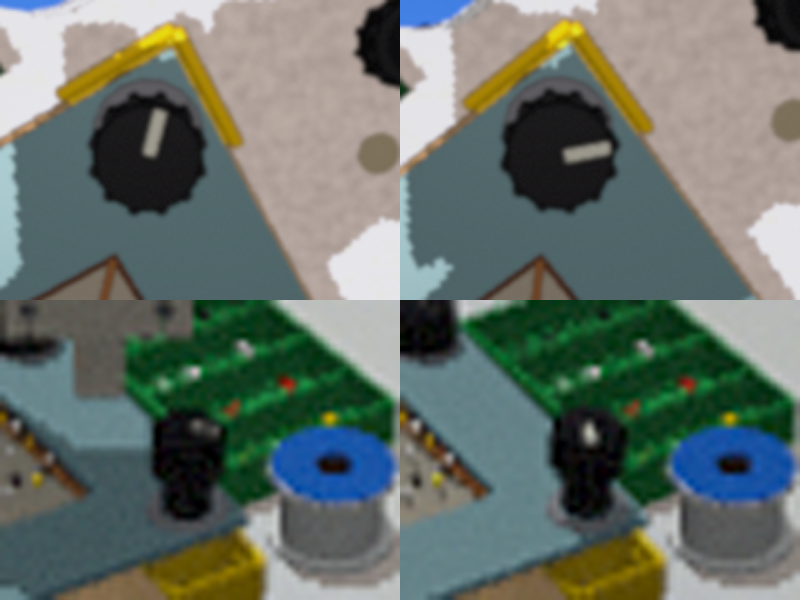

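```bash
python3 - <<'E'
from h import *
F={}
for n in("side0","ds"):
    g=cv2.imread(f"pics/{n}.png");F[n]=g
    d=g.astype(float).sum(2)
    for c in (334,336,338,340,342): print(n,c,d[173:199,c].astype(int))
t=imaging.grab_frame("side")
for u in(23,18): print([np.round(proj(t,[.655,.0546,.051+u/1000+k]),2).tolist() for k in(0,.026)])
E
```

```text
side0 334 [270 102  94 104  99  73  64  65   4  20  38   6  28  81 169 191 148 120
 249 331 252 335 368 375 294 208]
side0 336 [122 103  87  76  90  88  72  52  53   7  44  26  11  43  32  23  30  46
   0 161 214 207 338 299 185 192]
side0 338 [103 107  86  81  65 288 521 498 299  36  52  43  58  36  58  25  24  50
  57  66 211 228 241 190 193 188]
side0 340 [ 84 101  86  87  67  31  68  38  44   0  47  30  18   9  15  28  26  29
  71 125 211 216 185 185 183 183]
side0 342 [ 94  74 150 140 129  83  73  45  33  19  10  42  32  59 269 316 267 239
 226 221 209 214 182 162 189 172]
ds 334 [279  90  85 194 116  38  35  40  56  40   9  39  38  14 111 128 104 130
 127 196 230 234 241 237 217 184]
ds 336 [100  99  99  77  28  62  52  37  70  18   9   4  52  47  35  51   0  60
  28  47 206 227 247 224 180 199]
ds 338 [ 84  80 108  62  28 121  99  35  53  26  47  25  24  38  17   9  14  29
  59  16 198 242 240 188 204 188]
ds 340 [ 96  87  92  79  53 183 169  81  40   4  36   5  17  39   6  45  50   2
  24 142 218 241 180 176 206 192]
ds 342 [112  79 142 157 175 124 242 136  32  42   4   5  47  59 123 229 257 242
 248 234 239 220 196 186 178 176]
[[337.81, 185.03], [337.89, 178.27]]
[[337.8, 186.3], [337.88, 179.59]]
```

Emit:
play_rows([
  [1, 0, 0],
  [0.7, 0, 0.5],
  [0, 0, 1],
  [0, 0, 1],
  [0, 0, 0.5],
  [0, 0, 0],
  [0, 0, 0],
], twist=[0, 0, 0, 0, 0, 0, 0])

```text
t: 12.8
eef_pos: [0.6564, 0.0549, 0.0868]
ee_rot: [-3.141, -0.001, -0.309]
force: [-0.3, -0.8, 0.6]
width: 0.048
gripper_force: 0.0
```

```bash
python3 -c "
from h import *
look('e')
for n in('w3','aw','bw','ew'): meas(n)"
```

```text
12.8 [ 0.379  0.463 -0.216  0.    -0.891  0.883] 0.04800621210458615 [-0.3 -0.8  0.6]
w [318.9 257.2  67.9  82.2] 0.69 2417
[320.8 267.3]
[320.9 273.7]
s [279.2 168.4  16.1   5.4] 0.34
w3 near [295.75] dash [245.48] ring [216.8] [165 168 167 169 188 226 257 266 258 233 217 227 244 251 252 251 251 251
 255 260 254 213 135  66  42  35  39]
aw near [298.32] dash [247.87] ring [218.62] [274 284 291 297 298 298 298 298 298 290 269 246 249 266 276 277 277 277
 276 278 284 290 278 226 148  86  57]
bw near [295.21] dash [245.55] ring [217.23] [229 244 260 278 296 308 313 313 313 307 285 259 259 280 291 293 292 292
 292 294 299 278 202 111  62  50  48]
ew near [295.21] dash [245.87] ring [217.75] [212 230 247 262 278 296 308 312 313 311 296 267 254 271 287 292 292 292
 292 291 296 291 246 158  78  52  48]
```

```bash
python3 - <<'E'
from h import *
from scipy.optimize import least_squares
s,f=wgrab();C=np.linalg.inv(np.array(f["T_tool_cam"]))
def pt(p):
    c=C[:3,:3]@p+C[:3,3];return np.array([f["fx"]*c[0]/c[2]+f["cx"],f["fy"]*c[1]/c[2]+f["cy"]])
for n in("w3","aw","bw","ew"):
    g=cv2.imread(f"pics/{n}.png").astype(float).sum(2)
    # radial search for ring outline (dark minimum between frame and ring) around nominal ring centre
    cen=np.array([319,238.]);P=[]
    for a in np.radians(np.arange(-160,-19,5)):
        r=np.arange(24,40,.25);xy=cen+np.outer(r,[np.cos(a),np.sin(a)])
        v=cv2.remap(g.astype(np.float32),xy[:,0].astype(np.float32)[None],xy[:,1].astype(np.float32)[None],1)[0]
        k=[i for i in range(2,len(v)-8) if v[i]==v[i-2:i+3].min() and v[i+6]-v[i]>15 and v[max(i-6,0)]-v[i]>10]
        if k: P.append(xy[k[0]])
    P=np.array(P)
    g0=g[288:306,312:328].mean(1);near=288+cross(g0,150)[0]
    for zt in(.085,.086,.087):
        def ring(p):
            z=zt-.051;an=np.linspace(0,2*np.pi,180);Q=np.array([pt([p[0]+p[2]*np.cos(b),p[1]+p[2]*np.sin(b),z]) for b in an])
            return np.array([np.hypot(*(Q-o).T).min() for o in P])
        def signed(p):
            z=zt-.051;c=pt([p[0],p[1],z]);an=np.linspace(0,2*np.pi,360);Q=np.array([pt([p[0]+p[2]*np.cos(b),p[1]+p[2]*np.sin(b),z]) for b in an])
            out=[]
            for o in P:
                i=np.argmin(np.hypot(*(Q-o).T));out.append(np.hypot(*(Q[i]-c))-np.hypot(*(o-c)))
            return out
        R=least_squares(signed,[0,0,.02],x_scale=.001,loss="soft_l1",f_scale=.5,diff_step=1e-2)
        x,y,r=R.x
        us=np.linspace(10,30,201);rows=[pt([x-.018,y,zt-(.077+u/1000)])[1] for u in us]
        print(n,zt,len(P),(R.x*1000).round(2),round(R.cost,2),"u",round(float(np.interp(near,rows,us)),2))
E
```

```text
w3 0.085 29 [ 0.7   0.26 18.77] 0.61 u 16.66
w3 0.086 29 [ 0.25  0.26 18.88] 0.61 u 17.06
w3 0.087 29 [-0.19  0.26 18.98] 0.61 u 17.45
aw 0.085 28 [-0.15 -1.48 18.84] 0.5 u 17.68
aw 0.086 28 [-0.6  -1.49 18.95] 0.5 u 18.08
aw 0.087 28 [-1.1  -1.51 19.1 ] 0.5 u 18.41
bw 0.085 29 [-0.09 -0.16 18.63] 0.82 u 15.14
bw 0.086 29 [-0.54 -0.16 18.73] 0.82 u 15.53
bw 0.087 29 [-0.99 -0.16 18.85] 0.82 u 15.91
ew 0.085 29 [-0.5   0.22 18.69] 0.68 u 14.58
ew 0.086 29 [-0.95  0.22 18.8 ] 0.68 u 14.97
ew 0.087 29 [-1.4   0.22 18.91] 0.68 u 15.35
```

The visual estimate (about −2.7 mm) is ambiguous, so I'll gauge the knob's height by a light touch with shut fingertips.

Emit:
play_rows([
  [0, 0, -1],
  [0, 0, -1],
  [0, 0, 0],
], twist=[0, 0, 0])

```text
t: 13.42
eef_pos: [0.6572, 0.0552, 0.1389]
ee_rot: [-3.139, -0.004, -0.308]
force: [0.0, -0.3, 0.2]
width: 0.0484
gripper_force: 0.0
```

Emit:
play_rows([
  [0, 0, 0],
  [0, 0, 0.1],
  [0, 0, 0.1],
  [0, 0, 0.2],
  [0, 0, 0.1],
  [0, 0, 0.0],
], twist=[0, 0, 0, 0, 0, 0], fingers=0)

```text
t: 14.18
eef_pos: [0.6556, 0.0547, 0.1231]
ee_rot: [3.141, 0.001, -0.309]
force: [-0.6, -1.3, 0.3]
width: 0.0011
gripper_force: 0.0
```

Emit:
play_rows([
  [0, 0, 0.06],
  [0, 0, 0],
], twist=[0, 0])

```text
t: 14.42
eef_pos: [0.6558, 0.0548, 0.1221]
ee_rot: [-3.142, -0.0, -0.309]
force: [0.9, 0.7, -0.4]
width: 0.0003
gripper_force: 0.0
```

Emit:
play_rows([
  [0, 0, 0.06],
  [0, 0, 0],
], twist=[0, 0])

```text
t: 14.68
eef_pos: [0.6557, 0.0548, 0.1205]
ee_rot: [3.142, 0.0, -0.309]
force: [0.0, -0.9, -0.3]
width: 0.0002
gripper_force: 0.0
```

Emit:
play_rows([
  [0, 0, 0.04],
  [0, 0, 0],
], twist=[0, 0])

```text
t: 14.92
eef_pos: [0.6557, 0.0548, 0.1195]
ee_rot: [3.142, 0.0, -0.309]
force: [-0.4, 0.0, -0.3]
width: 0.0005
gripper_force: 0.0
```

Emit:
play_rows([
  [0, 0, 0.04],
  [0, 0, 0],
], twist=[0, 0])

```text
t: 15.18
eef_pos: [0.6557, 0.0548, 0.1184]
ee_rot: [3.141, 0.0, -0.309]
force: [0.4, 0.0, 0.2]
width: 0.0005
gripper_force: 0.0
```

Emit:
play_rows([
  [0, 0, 0.04],
  [0, 0, 0],
], twist=[0, 0])

```text
t: 15.42
eef_pos: [0.6557, 0.0548, 0.1175]
ee_rot: [3.142, 0.0, -0.309]
force: [0.1, -0.1, 0.6]
width: 0.0007
gripper_force: 0.0
```

Emit:
play_rows([
  [0, 0, 0.04],
  [0, 0, 0],
], twist=[0, 0])

```text
t: 15.68
eef_pos: [0.6557, 0.0548, 0.1164]
ee_rot: [3.142, 0.0, -0.309]
force: [-0.2, 0.9, 0.9]
width: 0.0004
gripper_force: 0.0
```

Emit:
play_rows([
  [0, 0, 0.04],
  [0, 0, 0],
], twist=[0, 0])

```text
t: 15.92
eef_pos: [0.6557, 0.0548, 0.1154]
ee_rot: [3.141, 0.0, -0.309]
force: [-0.2, -0.5, 0.1]
width: 0.0008
gripper_force: 0.0
```

Emit:
play_rows([
  [0, 0, 0.04],
  [0, 0, 0],
], twist=[0, 0])

```text
t: 16.18
eef_pos: [0.6558, 0.0548, 0.1145]
ee_rot: [3.142, 0.0, -0.309]
force: [-0.0, -0.1, 0.8]
width: 0.0003
gripper_force: 0.0
```

No contact down to a tip height of 95.5 mm, where an undropped knob's top would be around 100 mm. I go on a little to find it.

Emit:
play_rows([
  [0, 0, 0.04],
  [0, 0, 0],
], twist=[0, 0])

```text
t: 16.42
eef_pos: [0.6558, 0.0548, 0.1144]
ee_rot: [-3.142, -0.001, -0.308]
force: [-2.2, -0.2, 6.4]
width: 0.0005
gripper_force: 3.0
```

Emit:
play_rows([
  [0, 0, 0.04],
  [0, 0, 0],
], twist=[0, 0])

```text
t: 16.68
eef_pos: [0.6558, 0.0548, 0.1143]
ee_rot: [-3.141, -0.001, -0.308]
force: [-4.5, -0.0, 11.2]
width: 0.0006
gripper_force: 5.9
```

Contact at TCP 0.1144 → knob top at 95.4 mm → underside about 18.4 mm: it has dropped into the thread's start. Now I open, re-grip and turn forward one full turn, following 6 mm/turn.

Emit:
play_rows([
  [-0.03, 0, -0.5],
  [0, 0, 0],
], twist=[0, 0])

```text
t: 16.92
eef_pos: [0.6558, 0.0553, 0.1264]
ee_rot: [-3.14, -0.002, -0.309]
force: [-0.3, -0.3, 0.3]
width: 0.0006
gripper_force: 0.0
```

Emit:
play_rows([
  [0, 0, 0],
  [0, 0, 0],
  [0, 0, 0],
  [0, 0, 0.5],
  [0, 0, 0.6],
  [0, 0, 0.58],
  [0, 0, 0],
], twist=[0, 0, 0, 0, 0, 0, 0], fingers=0.65)

```text
t: 17.8
eef_pos: [0.6538, 0.0546, 0.0808]
ee_rot: [3.139, 0.003, -0.309]
force: [0.5, 0.0, 0.3]
width: 0.0565
gripper_force: 0.0
```

```bash
python3 -c "
from h import *
look('g')
for n in('bw','ew','gw'): meas(n)"
```

```text
17.8 [ 0.38   0.469 -0.223 -0.    -0.883  0.882] 0.05652802163847893 [0.5 0.  0.3]
w [317.8 258.6  69.6  75.7] 0.61 2476
[318.7 269.7]
[318.7 276.5]
bw near [295.21] dash [245.55] ring [217.23] [229 244 260 278 296 308 313 313 313 307 285 259 259 280 291 293 292 292
 292 294 299 278 202 111  62  50  48]
ew near [295.21] dash [245.87] ring [217.75] [212 230 247 262 278 296 308 312 313 311 296 267 254 271 287 292 292 292
 292 291 296 291 246 158  78  52  48]
gw near [294.6] dash [244.27] ring [219.14] [248 262 279 296 308 313 313 314 313 304 281 256 261 280 291 293 292 291
 291 292 298 306 309 282 200 106  59]
```

Now grip and turn forward 24 × 0.15 = 3.6 rad.

Emit:
play_rows([
  [0, 0, 0],
  [0, 0, 0],
  [0, 0, 0],
  [0, 0, 0],
], twist=[0, 0, 0, 0], fingers=0.3, newtons=12)

```text
t: 18.5
eef_pos: [0.6552, 0.0552, 0.0833]
ee_rot: [-3.141, -0.0, -0.309]
force: [-0.4, 1.5, 0.9]
width: 0.0356
gripper_force: 12.0
```

Emit:
play_rows([
  [0, 0, 0.006],
  [0, 0, 0.006],
  [0, 0, 0.006],
  [0, 0, 0.006],
  [0, 0, 0.006],
  [0, 0, 0.006],
  [0, 0, 0.006],
  [0, 0, 0.006],
], twist=[1, 1, 1, 1, 1, 1, 1, 1])

```text
t: 19.5
eef_pos: [0.6546, 0.0547, 0.0822]
ee_rot: [3.141, -0.0, -1.514]
force: [-2.4, 0.2, 4.4]
width: 0.0358
gripper_force: 12.0
```

Emit:
play_rows([
  [0, 0, 0.006],
  [0, 0, 0.006],
  [0, 0, 0.006],
  [0, 0, 0.006],
  [0, 0, 0.006],
  [0, 0, 0.006],
  [0, 0, 0.006],
  [0, 0, 0.006],
], twist=[1, 1, 1, 1, 1, 1, 1, 1])

```text
t: 20.5
eef_pos: [0.6539, 0.0551, 0.081]
ee_rot: [3.141, -0.002, -2.714]
force: [-5.1, 1.9, 6.4]
width: 0.036
gripper_force: 12.0
```

Emit:
play_rows([
  [0, 0, 0.006],
  [0, 0, 0.006],
  [0, 0, 0.006],
  [0, 0, 0.006],
  [0, 0, 0.006],
  [0, 0, 0.006],
  [0, 0, 0.006],
  [0, 0, 0.006],
], twist=[1, 1, 1, 1, 1, 1, 1, 1])

```text
t: 21.5
eef_pos: [0.6541, 0.0558, 0.0799]
ee_rot: [-3.141, -0.001, 2.37]
force: [-5.4, 6.0, 5.3]
width: 0.0357
gripper_force: 12.0
```

Emit:
play_rows([
  [0, 0, 0],
  [0, 0, 0],
], twist=[0, 0])

```text
t: 21.75
eef_pos: [0.6541, 0.0558, 0.0798]
ee_rot: [-3.141, -0.001, 2.374]
force: [-6.0, 5.7, 5.5]
width: 0.0358
gripper_force: 12.0
```

Emit:
play_rows([
  [0, 0, 0],
  [0, 0, 0],
  [0, 0, 0],
], twist=[0, 0, 0], fingers=0.65)

```text
t: 22.12
eef_pos: [0.6551, 0.0548, 0.0793]
ee_rot: [-3.141, 0.0, 2.374]
force: [-0.8, 0.2, 0.1]
width: 0.0558
gripper_force: 0.0
```

```bash
python3 -c "
from h import *
look('k')
for n in('gw','kw'): meas(n)"
```

```text
22.125 [ 0.38   0.47  -0.224  0.    -0.876 -2.718] 0.05575720718417063 [-0.8  0.2  0.1]
w [517.1 127.5 242.4 254.9] 0.64 37846
w [320.6 255.9  69.1  73.1] 0.6 2305
[318.9 272.2]
[318.9 279.1]
gw near [294.6] dash [244.27] ring [219.14] [248 262 279 296 308 313 313 314 313 304 281 256 261 280 291 293 292 291
 291 292 298 306 309 282 200 106  59]
kw near [290.53] dash [241.16] ring [217.25] [322 321 321 321 321 320 320 320 319 309 282 253 258 282 296 297 296 296
 296 298 302 281 204 108  56  40  36]
```

The knob turned and sank with the hand. I wind the open hand back 2.8 rad, recentre by 1 mm, re-grip and finish the turn.

Emit:
play_rows([
  [0.04, 0, 0],
  [0, 0, 0],
  [0, 0, 0],
  [0, 0, 0],
  [0, 0, 0],
  [0, 0, 0],
  [0, 0, 0],
  [0, 0, 0],
], twist=[0, -1, -1, -1, -1, -1, -1, -1])

```text
t: 23.32
eef_pos: [0.6543, 0.0558, 0.0795]
ee_rot: [-3.142, 0.0, -2.854]
force: [0.4, -0.1, 0.3]
width: 0.0569
gripper_force: 0.0
```

Emit:
play_rows([
  [0, 0, 0],
  [0, 0, 0],
  [0, 0, 0],
  [0, 0, 0],
  [0, 0, 0],
  [0, 0, 0],
  [0, 0, 0],
  [0, 0, 0],
], twist=[-1, -1, -1, -1, -1, -1, -1, -1])

```text
t: 24.32
eef_pos: [0.6543, 0.0558, 0.0795]
ee_rot: [-3.142, 0.0, -1.654]
force: [0.3, -0.7, -0.0]
width: 0.0574
gripper_force: 0.0
```

Emit:
play_rows([
  [0, 0, 0],
  [0, 0, 0],
  [0, 0, 0],
  [0, 0, 0],
  [0, 0, 0],
  [0, 0, 0],
], twist=[-1, -1, -1, -1, 0, 0])

```text
t: 25.08
eef_pos: [0.6543, 0.0557, 0.0794]
ee_rot: [3.142, -0.0, -1.062]
force: [0.1, 0.2, 0.1]
width: 0.0571
gripper_force: 0.0
```

Emit:
play_rows([
  [0, 0, 0],
  [0, 0, 0],
  [0, 0, 0],
  [0, 0, 0],
], twist=[0, 0, 0, 0], fingers=0.3)

```text
t: 25.58
eef_pos: [0.6543, 0.0557, 0.0795]
ee_rot: [-3.142, -0.0, -1.059]
force: [-0.3, 0.0, -0.0]
width: 0.036
gripper_force: 12.0
```

```bash
python3 -c "
from h import *
look('m')"
```

```text
25.575 [ 0.381  0.469 -0.226  0.    -0.876  0.13 ] 0.03598411318953073 [-0.3  0.  -0. ]
w [320.  257.9  65.   75.9] 0.75 2283
[319.8 270.7]
[319.8 277.6]
s [338.4 186.3   5.9  15. ] 0.64
```

Emit:
play_rows([
  [0, 0, 0.006],
  [0, 0, 0.006],
  [0, 0, 0.006],
  [0, 0, 0.006],
  [0, 0, 0.006],
  [0, 0, 0.006],
  [0, 0, 0.006],
  [0, 0, 0.006],
], twist=[1, 1, 1, 1, 1, 1, 1, 1])

```text
t: 26.78
eef_pos: [0.6547, 0.0557, 0.0783]
ee_rot: [-3.141, 0.0, -2.264]
force: [0.6, -1.2, -1.0]
width: 0.0357
gripper_force: 12.0
```

Emit:
play_rows([
  [0, 0, 0.006],
  [0, 0, 0.006],
  [0, 0, 0.006],
  [0, 0, 0.006],
  [0, 0, 0.006],
  [0, 0, 0.006],
  [0, 0, 0.006],
  [0, 0, 0.006],
], twist=[1, 1, 1, 1, 1, 1, 1, 1])

```text
t: 27.78
eef_pos: [0.6548, 0.0554, 0.0772]
ee_rot: [-3.142, 0.001, 2.82]
force: [2.0, -1.6, -0.4]
width: 0.0355
gripper_force: 12.0
```

Emit:
play_rows([
  [0, 0, 0.006],
  [0, 0, 0.006],
  [0, 0, 0.003],
  [0, 0, 0],
  [0, 0, 0],
], twist=[1, 1, 0.5, 0, 0])

```text
t: 28.4
eef_pos: [0.6547, 0.0553, 0.0769]
ee_rot: [3.141, 0.001, 2.451]
force: [2.3, -3.8, -1.1]
width: 0.0356
gripper_force: 12.0
```

```bash
python3 -c "
from h import *
look('n')
for n in('bw','gw','kw','nw'): meas(n)
r=lambda n:cv2.resize(cv2.imread(n)[190:310,240:400],(400,300),interpolation=2)
cv2.imwrite('pics/nc.png',np.vstack([np.hstack([r('pics/gw.png'),r('pics/kw.png')]),np.hstack([r('pics/mw.png'),r('pics/nw.png')])]))"
```

```text
28.4 [ 3.810e-01  4.720e-01 -2.280e-01  1.000e-03 -8.700e-01 -2.643e+00] 0.035593420788061464 [ 2.3 -3.8 -1.1]
w [320.1 257.4  64.4  75.5] 0.59 2224
[318.6 276. ]
[318.6 283.3]
bw near [295.21] dash [245.55] ring [217.23] [229 244 260 278 296 308 313 313 313 307 285 259 259 280 291 293 292 292
 292 294 299 278 202 111  62  50  48]
gw near [294.6] dash [244.27] ring [219.14] [248 262 279 296 308 313 313 314 313 304 281 256 261 280 291 293 292 291
 291 292 298 306 309 282 200 106  59]
kw near [290.53] dash [241.16] ring [217.25] [322 321 321 321 321 320 320 320 319 309 282 253 258 282 296 297 296 296
 296 298 302 281 204 108  56  40  36]
nw near [] dash [] ring [219.29] [322 322 321 321 321 320 320 319 319 320 319 312 287 255 253 277 293 295
 296 296 296 296 297 286 247 192 140]
```

View pics/nc.png

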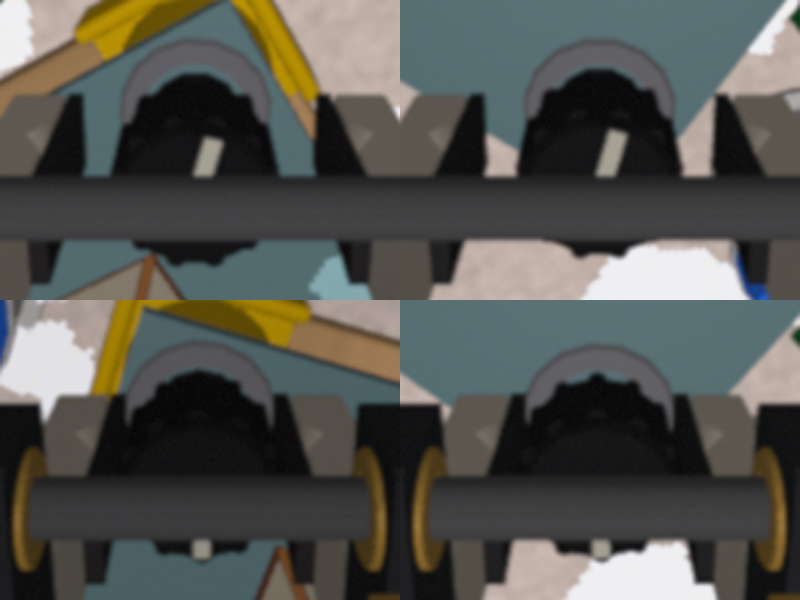

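In the bottom pair, before and after the second grip's turn, the dash stays at the same spot under the rod (crop x≈200, y≈550), so there was no slip. The k-to-m angle matches the 2.85 rad wind-back, so the knob turned 3.60 + 2.775 = 6.375 rad. The TCP is at 76.9 mm, where 77 mm is expected for a 12 mm underside, and the hand is still gripping.

```bash
python3 -c "
from station import arm
print(arm.job_done())"
```

```text
the job is handed in; nothing more can be done
None
```

I found the proud screw at the frame's far-right corner, turned it back about 1.26 rad until it dropped into the thread (a touch put its underside about 18.4 mm above the frame), then forward 6.375 rad (one full turn plus about 5°), and handed the job in at about 28 s with its knob still gripped.

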